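# Pin the jig board and peel the snapped-in routing template off

## Task

Push the red-knobbed pin fully home, down through the bracket and the lug of the jig board, so that the board is locked to the bench. Then take the dark grip block and peel the routing template out from under its four spring catches by that corner: it comes up first, while the diagonally opposite corner is still down, so that the catches let go one after another. Finish while holding the template level, clear of the jig and about 25 cm above the bench, so that chips can be brushed off its underside; the pin stays home, the jig board stays where it is and the things lying around stay undisturbed.

Things in the scene. Friction and masses are not known exactly. Their poses are not given: they have to be found in the camera images.
- pin_knob (a point): Centre of the red knob of the loose pin (0.1 kg): upright cylinder 18 mm across, 36 mm tall. Below it a steel flange, 26 mm across, 5 mm thick, underside 23 mm below this point, then the shank, 12 mm across, 32 mm long, with a 7 mm conical nose; tip 55 mm below this point. z up along the pin. At the start it stands 32 mm deep in a hole of the wooden block and can be drawn straight up.
- pin_flange (a point): Centre of the underside of the pin's flange (top end of the shank).
- bit_block: Fixed wooden router-bit block that holds the pin at the start, 110 (x) x 46 (y) x 40 mm tall. Origin: centre of its underside. The pin stands at x = -35 mm with its flange on the block's top, router bits (blue, green) at x = +6 and +37 mm, up to 35 mm above the block: take the pin with the fingers closing along the block's y.
- fork_mouth (a point): Centre of the pin hole at the top face (33 mm above the bench) of the steel fork bracket bolted to the bench. z up; the fork opens towards its -y, where the jig board lies. The holes of upper jaw, lug and lower jaw are 15 mm wide, one above the other within about 1 mm, and clear to the bench; the pin is home when its flange lies on this face.
- blank_top (a point): Centre of the top face of the dark wooden blank (150 x 220 mm, 48 mm above the bench), screwed to the jig board; axes as the board's. The loose 0.95 kg board (230 x 250 mm, y the long way) stands on the bench; its steel lug points to +y, in the fork. A fence at its -y end, 3 mm off blank and template, is 6 mm higher than this face. Catch housings at x = +-82 to 104, y = +-80 mm are 24 mm higher.
- template_mid (a point): Centre of the template, a light brown plate 150 (x) x 220 (y) x 10 mm, 0.3 kg, lying on the blank, edges in line, axes as the board's, z up. Four spring catches at x = +-75, y = +-80 mm hold it down: round brass noses that reach 2 mm over its long edges. A catch yields sideways and lets go once the edge there has been lifted by about 5 mm, at 5 to 8 N.
- grip_block (a point): Centre of the dark wooden grip block screwed on the template's top: 40 (x) x 18 (y) x 36 mm tall. It lies at x = -40, y = +85, z = +23 mm from template_mid. Take it from above across its 18 mm (fingers closing along the template's y).
- grip_corner (a point): Lower edge of the template's corner next to the grip block (x = -75, y = +110 mm from template_mid, 5 mm below it).
- far_corner (a point): Lower edge of the diagonally opposite corner (x = +75, y = -110 mm from template_mid, 5 mm below it).
- safety_glasses: Bystander: brown-framed safety glasses, 141 x 142 x 42 mm, beyond the wooden block on the left. Leave alone.
- box_screws: Bystander: small brown carton, 60 x 85 x 40 mm, on the right. Leave alone.
- pencil: Bystander: carpenter's pencil, 7 x 162 x 8 mm, on the right. Leave alone.
Mind the look-alikes: they are no part of the job. There is more than one size of the part that bears pin_knob; the job needs the smaller. Leave any purple look-alike of the part that bears fork_mouth alone.

How it is judged (in metres and radians):
On the way, in this order (a step that is already met when the one before it is completed fails the run):
1. the pin stands fully home in the fork and lug, its flange on the bracket (z of pin_flange in the frame of fork_mouth below 0.003 m and horizontal distance between pin_flange and fork_mouth below 0.005 m), for 0.2 s.
2. the template's grip corner is up by 10 mm or more while the opposite corner is still down (less than 5 mm up) (z of grip_corner in the frame of blank_top above 0.01 m and z of far_corner in the frame of blank_top below 0.005 m), for 0.1 s.
At the end, for the whole second after the job is handed in: The gripper holds the template with its centre more than 18 cm above the bench, level within 0.2 rad (11 degrees), off the jig; the pin is home (flange within 3 mm of the bracket's top face, within 5 mm of the hole's centre); the jig board is within 15 mm of where it was (all of step 1 and height (world z) of template_mid above 0.18 m and angle between template_mid's own z axis and vertical below 0.2 rad and contact force between the fingers and template above 2 N and contact force between template and jig_board below 0.05 N and distance of blank_top from where it was at the start of the episode below 0.015 m); the arm keeps its last pose, push and grip.
It fails at once if a bystander (safety glasses, carton, pencil) is moved by more than 3 cm (distance of any of safety_glasses, box_screws, pencil from where it was at the start of the episode above 0.03 m).
It fails at once if the jig board is dragged or lifted by more than 25 mm (distance of blank_top from where it was at the start of the episode above 0.025 m).
It also fails if it takes over 48 s, if anything falls off the work surface, if the arm or the gripper's body presses on something with over 40 N, if the wrist force passes 120 N, or if a joint passes its speed limit or range.

## Robot

A 6-joint arm with a two-finger parallel gripper is mounted at the origin on a cart in front of the work surface, level with it; the furniture and walls round the work are solid. World frame = base frame: x ahead of the robot, y to its left, z up, the work surface at z = 0. Lengths are in m, angles in degrees, forces in N, time in s.
With the tool pointing down it reaches from about 0.325 to 0.85 m from the base axis. Payload 15.5 kg.
Tool frame: the origin (TCP) lies midway between the tips of the shut fingers; the grasp point (between the pads) lies 19 mm behind it; z points along the fingers, y is the line along which they close (so a half turn about z gives the same grasp; the last joint's range is limited). The gripper opens to 91 mm and grips with 3 to 60 N. Pads are 32 mm wide; open, the fingers measure 118 mm over their backs; the gripper's body (76 mm by 178 mm) begins 60 mm behind the grasp point.
Start: joints at [-72.909, 28.281, 77.091, -0, 74.628, -5.472], TCP at [0.24, -0.577, 0.214] pointing down, gripper open.
Joint ranges: [-166.48, 166.48], [-47.26, 123.95], [12.59, 153.08], [-70.14, 250.14], [6.76, 159.57], [-176.63, 176.63]. Speed limits (degrees/s): [108.29, 108.29, 147.25, 172.46, 172.46, 172.46].

## Interface

Orientations are given as a 3x3 rotation matrix whose columns are the frame's x, y, z axes.
In Python, from bench import ctrl gives the robot as it stands. The module is installed in compiled form; this text tells all that it offers. Calls block until the motion is done:
- ctrl.goto(position, orientation): joint-space move of the TCP to a pose.
- ctrl.move_l(position, vel=0.15, ori=None, contact_N=None): straight line of the TCP; ori=None keeps the orientation; vel is the mean speed in m/s. With contact_N (N) it stops when the force on the tool has changed by that much, and returns True; else False.
- ctrl.movej(angles): joint-space move.
- ctrl.command_gripper(opening): opening from 0.0 (shut) to 1.0 (fully open); the grip force is fixed at half the most; returns when the fingers have stopped.
- ctrl.sleep(seconds).
- ctrl.ik(position, orientation): joint angles nearest the present ones, or None.
- ctrl.read_camera(name): name is "scene" or "side" or "wrist"; returns the picture (400x640x3 uint8, blue, green, red); there is no depth.
- ctrl.camera_params(name): a dict with "fx", "fy", "cx", "cy" (pixels), "D" ([k1, k2, p1, p2, k3] as OpenCV has them; the pictures are not rectified), "pose" (4x4, takes a point from camera to world coordinates); the wrist camera has in their place "T_tool_cam" (4x4, takes a point from camera to tool coordinates, whose origin is the TCP and whose axes are the flange's). Camera axes: x right, y up, looking along -z (the intrinsics and any distortion apply to the point x, -y, -z); pixel columns grow to the right and rows downward; lengths in m; the calibration is good to about 2 mm. A picture is of the moment at which its call begins: read the wrist's pose just before it. camera_params takes no time and is no camera call.
A pose or a line that the arm cannot do raises ctrl.MotionError and nothing moves.
- ctrl.sign_off(): hands the job in; it is judged then, once.
Readings, each from a call of its own:
- ctrl.current_t(): time.
- ctrl.current_q(): joint angles.
- ctrl.current_dq(): joint speeds.
- ctrl.current_effort(): joint torques, N m.
- ctrl.current_tool_pos(): TCP position.
- ctrl.current_eef_rot(): TCP orientation.
- ctrl.current_contact_force(): force on the tool from outside, world axes, zero at the start.
- ctrl.current_wrist_torque(): the same for the moment, N m.
- ctrl.current_grip_width(): opening from 0.0 (shut) to 1.0 (fully open).
- ctrl.current_grasp_force(): force on a finger pad.
Only numpy, scipy, OpenCV 4.12 (cv2) and the standard library are available. Lean on these libraries where they do the work, as an engineer would, in place of code of your own. Each camera call takes 0.05 s, during which the arm holds its last target. There are 200 camera calls.

## Working session

There is one attempt and no reset: what is moved stays moved. The work goes in short steps, each a Python script; the robot and the scene stay as the last script left them, time stands still between calls to the robot, and variables do not carry over. Pictures are saved under pics/ and viewed, at most 10 in all, crops included, and the job is handed in when it is done.

```bash
mkdir -p pics; python3 - <<'E'
from bench import ctrl
import cv2,numpy as np
np.set_printoptions(precision=4,suppress=True)
for n in("scene","side","wrist"):
    cv2.imwrite(f"pics/{n}0.png",ctrl.read_camera(n)); print(n,ctrl.camera_params(n))
print(ctrl.current_tool_pos(),ctrl.current_eef_rot(),ctrl.current_t())
E
```

```text
scene {'fx': 373.79317415956496, 'fy': 373.79317415956496, 'cx': 323.804911270198, 'cy': 204.96287691666302, 'D': array([0.012, 0.   , 0.   , 0.   , 0.   ]), 'pose': array([[ 0.6181,  0.438 , -0.6528, -0.1016],
       [-0.7861,  0.3484, -0.5106, -0.5239],
       [ 0.0038,  0.8287,  0.5596,  0.6153],
       [ 0.    ,  0.    ,  0.    ,  1.    ]])}
side {'fx': 367.47342736964066, 'fy': 367.47342736964066, 'cx': 315.8812494083221, 'cy': 200.2519067785999, 'D': array([-0.0068,  0.    ,  0.    ,  0.    ,  0.    ]), 'pose': array([[-0.8825,  0.2373, -0.4061,  0.1386],
       [-0.4703, -0.4333,  0.7688,  0.7769],
       [ 0.0065,  0.8695,  0.494 ,  0.5819],
       [ 0.    ,  0.    ,  0.    ,  1.    ]])}
wrist {'fx': 314.3709678105021, 'fy': 314.3709678105021, 'cx': 316.85894071001957, 'cy': 197.7678730280967, 'D': array([-0.0335,  0.    ,  0.    ,  0.    ,  0.    ]), 'T_tool_cam': array([[-0.0004,  0.9606,  0.2778,  0.0783],
       [ 1.    ,  0.0002,  0.0006, -0.0007],
       [ 0.0005,  0.2778, -0.9606, -0.1691],
       [ 0.    ,  0.    ,  0.    ,  1.    ]])}
[ 0.2397 -0.5769  0.2135] [[ 0.9234  0.3837 -0.0003]
 [ 0.3837 -0.9234  0.0009]
 [ 0.0001 -0.0009 -1.    ]] 0.15
```

View pics/scene0.png

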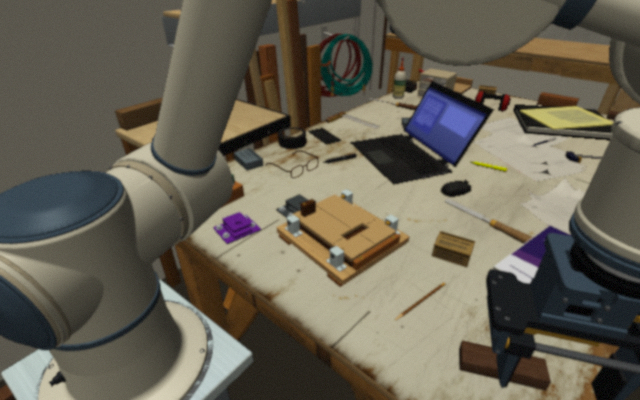

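View pics/side0.png

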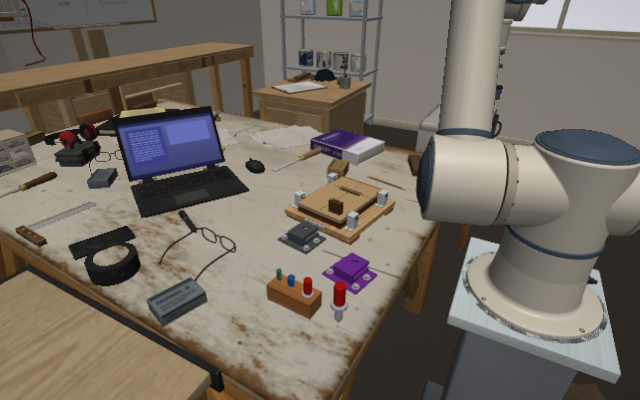

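The side view shows the fork bracket (grey) at about (302,233), the purple look-alike at (350,268), the block with the small pin's knob at about (307,287), and a larger pin at (339,293). The grip block is at (336,206), and the catches are at (300,198), (292,226?), (352,223) and (382,197).

```bash
cat > h.py <<'E'
from bench import ctrl
import cv2,numpy as np
np.set_printoptions(precision=4,suppress=True)
def ray(name,px,tool=None):
    c=ctrl.camera_params(name)
    K=np.array([[c["fx"],0,c["cx"]],[0,c["fy"],c["cy"]],[0,0,1]])
    u=cv2.undistortPoints(np.array([[px]],float),K,c["D"])[0,0]
    if name=="wrist":
        T=np.eye(4);T[:3,:3]=tool[1];T[:3,3]=tool[0];P=T@c["T_tool_cam"]
    else: P=c["pose"]
    return P[:3,3],P[:3,:3]@np.array([u[0],-u[1],-1])
def onz(name,px,z,tool=None):
    o,d=ray(name,px,tool); return o+d*(z-o[2])/d[2]
def tool(): return np.array(ctrl.current_tool_pos()),np.array(ctrl.current_eef_rot())
def down(yaw):  # tool y axis at yaw (deg) in world xy
    a=np.radians(yaw); y=np.array([np.cos(a),np.sin(a),0]); z=np.array([0,0,-1.]); return np.column_stack([np.cross(y,z),y,z])
E
python3 - <<'E'
from h import *
for n,p,z in [("knob",(307,287),.063),("bigknob",(339,293),.05),("fork",(302,233),.033),("grip",(336,206),.076),("blk left",(268,289),.02),("blk right",(321,308),.02)]:
    print(n,onz("side",p,z))
for p in [(295,195),(352,221),(382,193),(334,180)]: print(p,onz("side",p,.07))
im=cv2.imread("pics/side0.png")[170:330,230:410]; cv2.imwrite("pics/sc.png",cv2.resize(im,None,fx=4,fy=3.75,interpolation=cv2.INTER_CUBIC))
E
```

```text
knob [0.4141 0.2909 0.063 ]
bigknob [0.3554 0.263  0.05  ]
fork [0.5402 0.0929 0.033 ]
grip [ 0.4918 -0.0088  0.076 ]
blk left [0.5083 0.2964 0.02  ]
blk right [0.3818 0.2906 0.02  ]
(295, 195) [ 0.6269 -0.0179  0.07  ]
(352, 221) [0.4273 0.0309 0.07  ]
(382, 193) [ 0.4098 -0.1508  0.07  ]
(334, 180) [ 0.57   -0.1601  0.07  ]
```

View pics/sc.png

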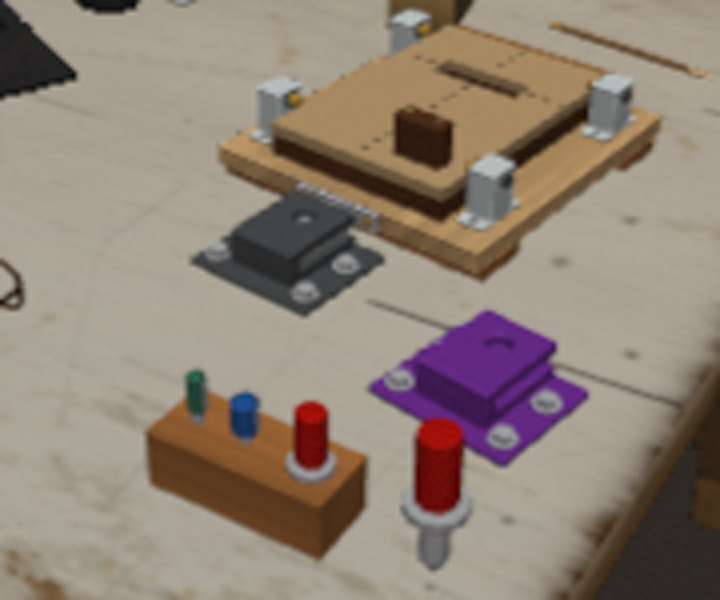

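```bash
python3 - <<'E'
from h import *
f=onz("side",(305.8,227.9),.033);k=onz("side",(308,285.2),.063);print(f,k)
for n,p,y in(("fork",f,76),("pin",k,90)):
    ctrl.goto([p[0],p[1],.22],down(y)); t=tool()
    cv2.imwrite(f"pics/w_{n}.png",ctrl.read_camera("wrist")); np.save(f"t_{n}.npy",np.vstack([t[0],t[1]])); print(t[0],ctrl.current_q(),ctrl.current_t())
E
```

```text
[0.5432 0.0674 0.033 ] [0.4149 0.2854 0.063 ]
[0.5434 0.0667 0.22  ] [  0.7557  21.6848  87.6506  -0.0053  70.6612 -75.1615] 2.725
[0.4157 0.2848 0.2201] [ 27.5978  18.1755  93.393   -0.0194  68.4152 -62.2986] 3.7667
```

View pics/w_fork.png

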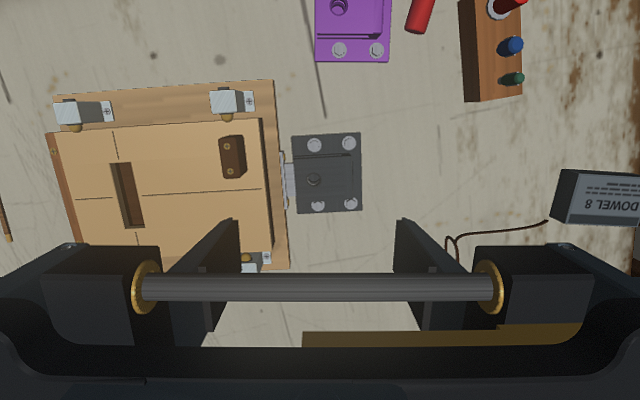

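View pics/w_pin.png

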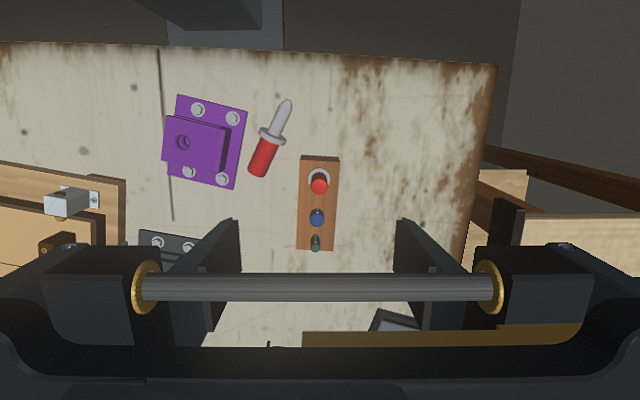

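Wrist views: the fork hole is at about (314,179), with the template and grip block (232,157) to its left. The pin's knob top is at about (319,186), with its block around (318,203) and blue and green bits below; the large pin (lying, 265,150) and the purple fork stay clear.

```bash
python3 - <<'E'
from h import *
def T(n):
    a=np.load(f"t_{n}.npy"); return a[0],a[1:]
im=cv2.imread("pics/w_pin.png"); hsv=cv2.cvtColor(im,cv2.COLOR_BGR2HSV); R=T("pin")
m=(((hsv[...,0]<6)|(hsv[...,0]>174))&(hsv[...,1]>180)&(hsv[...,2]>90)).astype(np.uint8); 
n,l,s,c=cv2.connectedComponentsWithStats(m)
for i in range(1,n):
    if s[i,4]>40: print(s[i],c[i])
m=((hsv[...,0]>5)&(hsv[...,0]<16)&(hsv[...,1]>120)).astype(np.uint8); m[:150]=0;m[255:]=0;m[:,:290]=0;m[:,345:]=0
ct=max(cv2.findContours(m,0,2)[0],key=cv2.contourArea); box=cv2.boxPoints(cv2.minAreaRect(ct)); print(box)
print([onz("wrist",b,.04,R)[:2] for b in box])
print("knobtop",onz("wrist",(319,186),.081,R),"side",onz("side",(308,285.2),.063))
F=T("fork"); im2=cv2.imread("pics/w_fork.png")
print("hole",onz("wrist",(314,179),.033,F))
# template corners & grip
for p,z in [((231,138),.094),((232,156),.094),((262,118),.058),((274,250),.058),((51,133),.058)]: print(p,onz("wrist",p,z,F))
a=cv2.resize(im2[120:220,270:370],(390,390),interpolation=cv2.INTER_CUBIC);b=cv2.resize(im[150:250,270:370],(390,390),interpolation=cv2.INTER_CUBIC)
cv2.imwrite("pics/c2.png",np.hstack([cv2.convertScaleAbs(a,alpha=1.8),b]))
E
```

```text
[[295.7851 248.5136]
 [300.0159 159.6674]
 [339.3077 161.5385]
 [335.077  250.3846]]
[array([0.5013, 0.2597]), array([0.393 , 0.2666]), array([0.3951, 0.3105]), array([0.5039, 0.3074])]
knobtop [0.4131 0.2875 0.081 ] side [0.4149 0.2854 0.063 ]
hole [0.5435 0.0639 0.033 ]
(231, 138) [0.4738 0.0025 0.094 ]
(232, 156) [ 0.49   -0.0018  0.094 ]
(262, 118) [0.4632 0.0295 0.058 ]
(274, 250) [0.608  0.0001 0.058 ]
(51, 133) [ 0.4212 -0.1929  0.058 ]
```

View pics/c2.png

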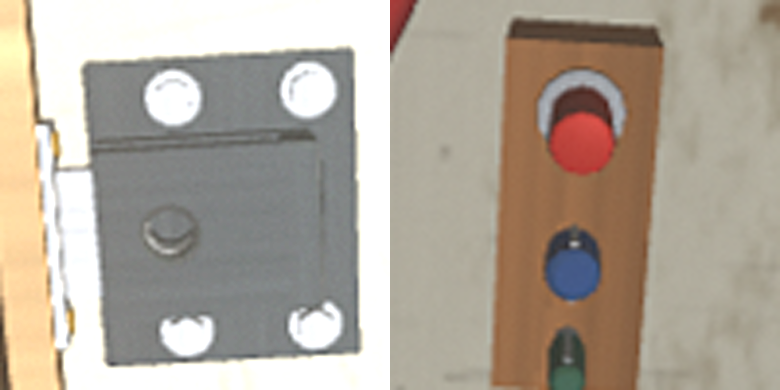

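Knob top is at pixel (319.0,186.4) and the fork hole at (314.1,179.2). The block is aligned about -2.5° and the board about -11°. Next I grasp the pin and carry it over the fork.

```bash
python3 - <<'E'
from h import *
k=np.array([.4131,.2872])
ctrl.goto([*k,.14],down(87.5)); ctrl.move_l([*k,.050],vel=.1)
ctrl.command_gripper(0.0); print(ctrl.current_grip_width()*91,ctrl.current_grasp_force())
ctrl.move_l([*k,.15],vel=.15)
print(ctrl.current_grip_width()*91,ctrl.current_grasp_force())
f=[.5437,.0641]
ctrl.goto([*f,.13],down(79)); ctrl.move_l([*f,.085],vel=.15)
ctrl.sleep(.3); t=tool();print(t[0],ctrl.current_contact_force(),ctrl.current_t())
w=ctrl.read_camera("wrist"); s=ctrl.read_camera("side")
a=cv2.resize(w[130:280,220:400],(400,333),interpolation=3);b=cv2.resize(s[180:260,260:356],(400,333),interpolation=3)
cv2.imwrite("pics/c3.png",cv2.convertScaleAbs(np.hstack([a,b]),alpha=1.5)); cv2.imwrite("pics/w3.png",w); cv2.imwrite("pics/s3.png",s)
E
```

```text
17.161489144880417 29.99875261913985
17.29128494527483 29.998355257557705
[0.5441 0.0642 0.0857] [ 0.0475 -0.7381 -0.3114] 8.9333
```

View pics/c3.png

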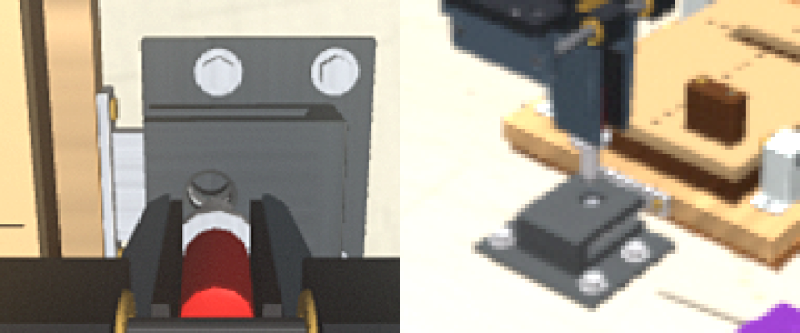

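Wrist crop shows the knob held upright between the fingers. The hole is at pixel ~(315,214.6), just ahead of the flange; the side view shows the shank about over the hole.

```bash
python3 - <<'E'
from h import *
t=tool(); 
h=onz("wrist",(315,214.6),.033,t); print("hole",h)
print("hole in tool",t[1].T@(h-t[0]))
for u in (317.4,): 
    p=onz("wrist",(u,237),.0807,t); print("flange top centre?",p, t[1].T@(p-t[0]))
g=cv2.cvtColor(cv2.imread("pics/w3.png"),cv2.COLOR_BGR2GRAY)
for r in (224,228,232): print(r,g[r,296:340])
print(g[205:225,306:326])
E
```

```text
hole [0.5416 0.0636 0.033 ]
hole in tool [ 0.0022 -0.0009  0.0524]
flange top centre? [0.5395 0.0657 0.0807] [0.0046 0.0008 0.0047]
224 [37 33 32 34 33 28 63 72 72 71 72 65 59 60 62 63 66 66 65 66 68 68 73 71
 70 70 69 70 65 64 66 70 69 68 71 73 49 26 31 29 29 32 30 39]
228 [ 32  33  34  34  32  26  57  61  53  79 118 143 151 150 146 145 145 146
 148 149 147 144 144 145 146 147 147 148 152 153 149 144 130  93  69  69
  46  23  29  29  29  29  28  35]
232 [ 32  34  33  31  29  17 132 157 148 144 145 147 147 146 146 148 151 156
 161 128 104 121 127 147 158 157 153 150 150 152 150 146 145 146 151 161
  98  15  24  29  29  31  30  30]
[[ 71  72  72  71  72  72  72  71  72  71  71  73  72  71  70  72  70  70
   71  70]
 [ 71  71  71  72  70  68  67  65  64  63  62  66  71  70  72  71  69  71
   69  71]
 [ 70  72  68  64  62  60  60  57  58  57  57  60  59  62  67  69  70  69
   69  68]
 [ 67  63  59  60  62  63  67  68  68  65  64  59  56  56  57  62  67  69
   68  69]
 [ 63  61  62  67  69  69  71  72  71  68  66  65  67  63  55  54  61  67
   68  70]
 [ 60  63  67  69  69  69  70  72  7
[... 539 characters left out ...]
  64  56
   56  58]
 [ 85  75  73  67  61  49  45  41  38  35  38  45  58  65  66  67  63  47
   53  60]
 [106  88  74  74  71  65  65  64  64  65  58  61  66  67  66  62  58  44
   52  57]
 [112 119  87  74  77  76  74  64  65  76  73  72  73  66  63  74  81  54
   53  60]
 [ 54 138 130  87  74  76  71  66  65  69  72  75  74  74  74  82  62  45
   58  61]
 [ 34  84 123 135 101  75  67  65  68  68  73  73  74  76  77  78  69  61
   59  60]
 [ 50  41  60  85  78  66  63  65  67  69  70  70  68  72  76  78  76  73
   66  60]
 [ 68  51  33  44  59  60  60  61  64  65  66  69  70  68  74  72  71  76
   70  67]
 [ 72  65  59  60  62  63  66  66  65  66  68  68  73  71  70  70  69  70
   65  64]]
```

```bash
cat > ins.py <<'E'
from h import *
def attempt(xy,ztop=.079):
    ctrl.move_l([*xy,ztop],vel=.1)
    hit=ctrl.move_l([*xy,.0455],vel=.06,contact_N=8)
    t=tool()[0]; print(xy,hit,t,ctrl.current_contact_force(),ctrl.current_t(),flush=True)
    return t[2]
E
python3 - <<'E'
from ins import *
c=np.array([.5430,.0628])
for d in [(0,0),(-.0015,0),(.0015,0),(0,.0015),(0,-.0015)]:
    z=attempt(c+d)
    if z<.066: break
E
```

```text
[0.543  0.0628] False [0.543  0.0628 0.0455] [ 0.1183  0.0953 -1.2654] 9.9917
```

```bash
python3 - <<'E'
from h import *
c=[.5430,.0628]
print(ctrl.move_l([*c,.037],vel=.03,contact_N=10),tool()[0],ctrl.current_contact_force())
ctrl.command_gripper(.35); print(ctrl.current_grip_width())
ctrl.move_l([*c,.15],vel=.2)
# look over grip block
ctrl.goto([.50,.02,.20],down(79)); t=tool(); w=ctrl.read_camera("wrist"); s=ctrl.read_camera("side")
np.save("t_g.npy",np.vstack(t)); cv2.imwrite("pics/w4.png",w); cv2.imwrite("pics/s4.png",s); print(ctrl.current_t())
b=cv2.resize(s[180:260,260:356],(480,400),interpolation=3)
cv2.imwrite("pics/c4.png",np.hstack([cv2.resize(w[:250,160:360],(320,400),interpolation=3),b]))
E
```

```text
True [0.5436 0.0628 0.0424] [ 0.5891 -1.1479 -1.1528]
0.349495765120716
11.8667
```

View pics/c4.png

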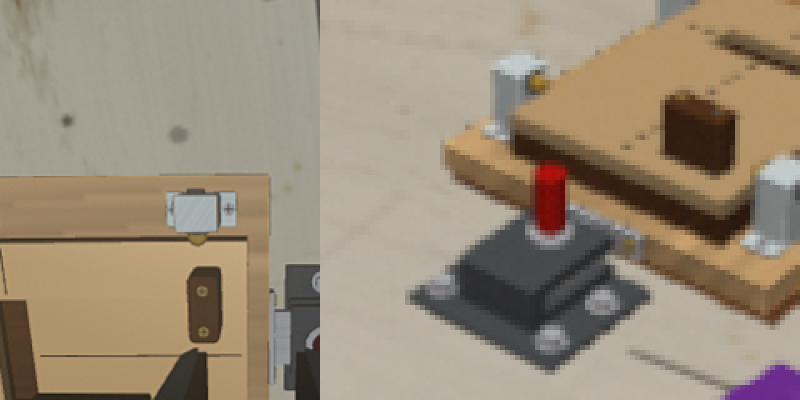

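The pin's flange lies on the bracket (side crop, knob at (550,195), contact at TCP z 0.0424). The grip block's screws are at wrist pixels (286.3,181.9) and (286.9,206.9).

```bash
python3 - <<'E'
from h import *
from scipy.spatial.transform import Rotation as Ro
a=np.load("t_g.npy"); t=(a[0],a[1:])
s1,s2=[onz("wrist",p,.094,t) for p in((286.3,181.9),(286.9,206.9))]
g=(s1+s2)/2; yaw=np.degrees(np.arctan2(*(s2-s1)[1::-1])); print(s1,s2,g,yaw,np.linalg.norm(s2-s1))
e=[onz("wrist",p,.058,t) for p in((160+246/1.6,240/1.6),(160+2/1.6,241/1.6))]; print("template edge",e,np.degrees(np.arctan2(*(e[0]-e[1])[1::-1])))
# expected grip from this corner
ey=(e[0]-e[1])/np.linalg.norm(e[0]-e[1]); ex=np.array([ey[1],-ey[0],0]); print("grip expected",e[0]+.035*ex-.025*ey)
print(t[1])
E
```

```text
[ 0.4797 -0.0039  0.094 ] [ 0.5028 -0.0085  0.094 ] [ 0.4912 -0.0062  0.094 ] -11.279949143197122 0.023491937381437587
template edge [array([0.461 , 0.0245, 0.058 ]), array([ 0.432 , -0.1243,  0.058 ])] 78.99351386794287
grip expected [ 0.4906 -0.0067  0.058 ]
[[-0.9814  0.192  -0.0007]
 [ 0.192   0.9814  0.0001]
 [ 0.0007  0.     -1.    ]]
```

```bash
python3 - <<'E'
from h import *
from scipy.spatial.transform import Rotation as Ro
g=np.array([.4912,-.0062]); R0=down(79); ey=R0[:,1]; ex=np.array([ey[1],-ey[0],0])
ctrl.move_l([*g,.13],ori=R0,vel=.15); ctrl.command_gripper(.5)
print(ctrl.move_l([*g,.064],vel=.08,contact_N=12),tool()[0])
ctrl.command_gripper(0.); print("width mm",ctrl.current_grip_width()*91,ctrl.current_grasp_force())
p0,Ra=tool()
P=np.array([*g,0])+.115*ex-.195*ey; P[2]=.048
u=np.cross(np.array([p0[0]-P[0],p0[1]-P[1],0]),[0,0,1]); u/=np.linalg.norm(u)
np.savez("peel.npz",p0=p0,Ra=Ra,P=P,u=u,ey=ey)
def pose(th):
    r=Ro.from_rotvec(u*np.radians(th)).as_matrix(); return P+r@(p0-P),r@Ra
for th in (2,4):
    p,R=pose(th); ctrl.move_l(p,vel=.03,ori=R); print(th,tool()[0]-p0,ctrl.current_contact_force(),ctrl.current_wrist_torque(),ctrl.current_grip_width()*91)
ctrl.sleep(.3); s=ctrl.read_camera("side"); print(ctrl.current_t()); cv2.imwrite("pics/s5.png",s)
cv2.imwrite("pics/c5.png",cv2.resize(s[160:260,270:410],(770,550),interpolation=3))
E
```

```text
False [ 0.4915 -0.0062  0.0643]
width mm 18.156808838602334 30.000759959220886
2 [ 0.0005 -0.0009  0.0079] [ 0.8957 -0.7871  0.0625] [ 0.1544 -0.2119  0.5169] 17.658300300974084
4 [ 0.0005 -0.0016  0.016 ] [-0.6987  1.3558  3.518 ] [0.66   0.2566 0.3628] 17.891947529194212
15.6333
```

View pics/c5.png

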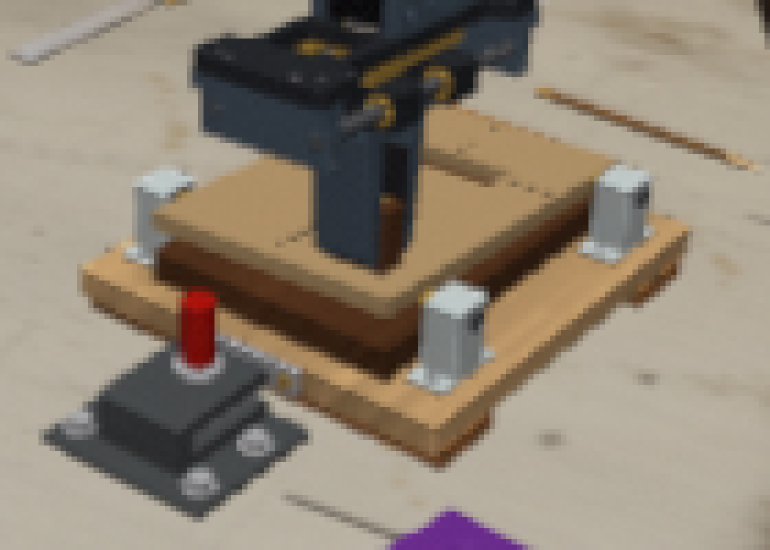

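The side crop shows the grip corner well up, the far end still down and the pin home. Now I finish the peel and lift.

```bash
python3 - <<'E'
from h import *
from scipy.spatial.transform import Rotation as Ro
d=np.load("peel.npz"); p0,Ra,P,u,ey=[d[k] for k in("p0","Ra","P","u","ey")]
for th,up,fy in ((8,.001,.0005),(13,.004,.001)):
    r=Ro.from_rotvec(u*np.radians(th)).as_matrix()
    p=P+r@(p0-P)+[0,0,up]+ey*fy; R=r@Ra
    ctrl.move_l(p,vel=.05,ori=R); print(th,tool()[0]-p0,ctrl.current_contact_force(),ctrl.current_wrist_torque())
ctrl.move_l(p+[0,0,.06],vel=.06); print(ctrl.current_contact_force(),ctrl.current_wrist_torque(),ctrl.current_grip_width()*91)
ctrl.move_l([p0[0],p0[1],.265],vel=.1,ori=Ra); ctrl.sleep(.5)
print(tool()[0],ctrl.current_contact_force(),ctrl.current_grasp_force(),ctrl.current_t())
s=ctrl.read_camera("side"); w=ctrl.read_camera("scene")
cv2.imwrite("pics/c6.png",np.hstack([cv2.resize(s[80:280,240:440],(400,400),interpolation=3),cv2.resize(w[80:280,230:430],(400,400),interpolation=3)]))
E
```

```text
8 [ 0.0012 -0.0037  0.032 ] [-0.0292  1.1135 -2.8315] [ 0.3774  0.3051 -0.0294]
13 [ 0.0027 -0.0077  0.0541] [-3.4014  2.1299 -4.7075] [ 0.5062  0.7248 -0.3477]
[-0.0248 -0.5143 -3.1473] [ 0.0071 -0.1355  0.0268] 17.630321471436908
[ 0.4913 -0.0063  0.2649] [-0.2311 -0.2614 -2.908 ] 29.958743155002594 19.3833
```

View pics/c6.png

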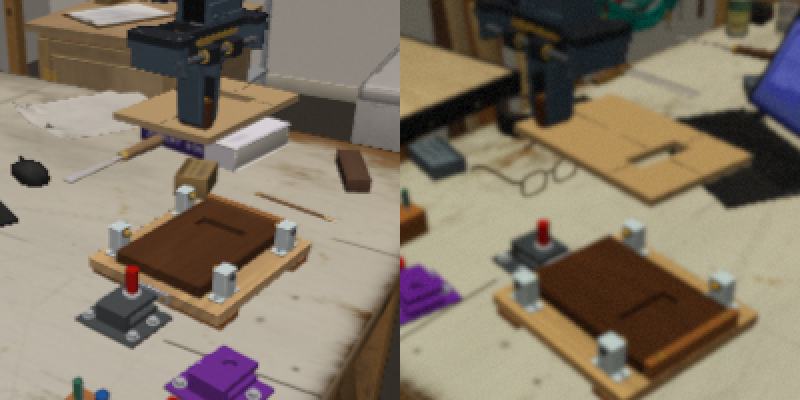

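The template hangs free at about 25 cm, the pin is home and the jig is in place. A quick numeric check of level, using side-view corners (297.5,136.5), (345,144) and (389,127.5), before handing in.

```bash
python3 - <<'E'
from h import *
# expected corner pixels if exactly level: project
g=np.array([.4913,-.0063]); ey=down(79)[:,1]; ex=np.array([ey[1],-ey[0],0]); c=ctrl.camera_params("side")
z=.265-.0643+.058
for n in("side","scene"):
    c=ctrl.camera_params(n); K=np.array([[c["fx"],0,c["cx"]],[0,c["fy"],c["cy"]],[0,0,1]]); W=np.linalg.inv(c["pose"])
    for a,b in((115,25),(-35,25),(-35,-195),(115,-195)):
        p=np.array([*g,z])+ex*a/1e3+ey*b/1e3; q=W[:3,:3]@p+W[:3,3]; q*=[1,-1,-1]
        u=cv2.projectPoints(q[None],np.zeros(3),np.zeros(3),K,c["D"])[0].ravel(); o=(240,80) if n=="side" else (230,80)
        print(n,a,b,"crop",(u-o)*2)
E
```

```text
side 115 25 crop [113.103  110.0258]
side -35 25 crop [207.9481 137.7667]
side -35 -195 crop [299.7246  92.5073]
side 115 -195 crop [210.9371  71.8703]
scene 115 25 crop [210.925   91.3741]
scene -35 25 crop [112.9897 124.2593]
scene -35 -195 crop [250.0382 198.5487]
scene 115 -195 crop [350.9628 152.2622]
```

```bash
python3 -c "
from bench import ctrl
print(ctrl.sign_off())"
```

```text
the job is handed in; nothing more can be done
None
```

The job is handed in (the call returned no verdict): the pin is home, the template was peeled off by its grip corner and is held level about 25 cm above the bench, the jig board and bystanders look unmoved, and the clock stood at about 20 s.

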